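# Take a bore depth with the stand gauge and lock it

## Task

Check how deep the blind bore in the heat sink on the depth gauge stand is: lower the gauge's probe by its black knob, gently, until its foot rests on the bottom of the bore, and leave it there. Then swing the lock lever on the gauge's head all the way over to its stop, so that the slide is locked with the foot still resting on the bottom and the depth can be read, and let go. Leave everything else on the bench where it is.

Things in the scene. Friction and masses are not known exactly. Their poses are not given: they have to be found in the camera images.
- gauge: the depth gauge stand, bolted to the bench: a dark steel plate 130 x 180 x 15 mm, a round column 32 mm thick, and a grey head 40 x 158 mm whose top is 140 mm above the bench. Origin on the bench, straight below the probe; z up, the column stands 90 mm off on the +y side, the lock lever is on the -y side. The head spans y -46 to +112 mm
- heatsink: finned aluminium block, about 80 x 56 x 50 mm, clamped on the plate under the probe, a blind round bore of 26 mm in its top, which is 65 mm above the bench. Origin under its centre, on the bore's axis; the bore is centred under the probe. Its depth is not known: 15 to 38 mm
- slide (a joint): height of the probe slide: 0 = fully up (unpressed foot tip 90 mm above the bench), grows as it is lowered, in m, at most 0.07. The slide runs vertically in the head, weighs 0.2 to 0.35 kg and drags with about 5 N, so it stays where it is left: it takes 1.5 to 3 N to push it down and 7 to 8.5 N to pull it up
- knob (a point): centre of the black knob on top of the steel slide bar (12 mm square): an upright cylinder 26 mm thick and 32 mm high, the place to grip it. It moves with the slide and is 272 mm above the bench when the slide is fully up
- foot: the probe's foot, a steel pin 6 mm thick at the slide's lower end. Origin at its tip; z up. It is sprung: it first takes 1 N and then 2 N more per mm, and is pressed in to its stop after 3 mm (7 N). More than 15 N on it damages it; 1 to 8 N is a proper touch
- lock (a joint): angle of the lock lever about its upright axis: 0 = open, 1.5 rad = at its stop, locked; grows as it swings counter-clockwise seen from above. It is stiff (about 3 N at the pin, and up to about 10 N over the last third, where its cam bears on the bar) and stays where it is left, but if let go short of its stop it may spring back by up to 0.1 rad. The slide can be moved only while it is below about 0.9
- lever_pin (a point): the black upright pin near the end of the lock lever, 12 mm thick, 22 mm high, from 145 to 167 mm above the bench; its centre, 64 mm from the lever's axis. Push it sideways, or grip it. With the lever at 0 it points from its axis to -x and -y of the gauge (135 degrees clockwise from the gauge's +x); it swings past -y towards +x. The steel lever arm (12 mm wide, 8 mm thick, its top 153 mm above the bench) runs from the axis to 7 mm past the pin's centre
- lever_axis (a point): a point on the lock lever's upright axis, 24 mm from the slide bar's axis on the gauge's -y side, at the height of the lever arm

How it is judged:
By the outcome, as a careful person would: the job done as asked, in the order asked, and still so for the second after the job is handed in, with the robot touching nothing.
It also fails if it takes over 64 s, if anything falls off the work surface, if the arm or the gripper's body presses on something with over 40 N, if the wrist force passes 120 N, or if a joint passes its speed limit or range.

## Robot

A 6-joint arm with a two-finger parallel gripper is mounted at the origin on the work surface. World frame = base frame: x ahead of the robot, y to its left, z up, the work surface at z = 0. Lengths are in m, angles in rad, forces in N, time in s.
With the tool pointing down it reaches from about 0.35 to 0.775 m from the base axis. Payload 5.5 kg.
Tool frame: the origin (TCP) lies at the very end of the fingers, on their centre line; the grasp point (between the pads) lies 19 mm behind it; z points along the fingers, y is the direction in which the jaws open and shut (so a half turn about z gives the same grasp; the last joint's range is limited). The gripper opens to 85 mm and grips with 20 to 120 N. Pads are 22 mm wide; open, the fingers measure 114 mm over their backs; the gripper's body (76 mm by 85 mm) begins 54 mm behind the grasp point. The pads swing forward as they close: fully open they stand 13 mm farther back than shut.
Start: joints at [-0.14, 0.313, 0.046, 1.304, 0, 1.431], TCP at [0.575, -0, 0.231] pointing down, gripper open.
Joint ranges: [-2.76, 2.76], [-0.86, 1.69], [-1.03, 1.26], [-2.2, 2.34], [-1.47, 1.5], [-3.14, 3.14]. Speed limits (rad/s): [2.57, 2.57, 3.14, 3.14, 3.14, 3.14].

## Interface

Orientations are given as a unit quaternion [w, x, y, z].
In Python, from workcell import get_state, vision, workorder, silhouettes, tip_of gives the robot as it stands.
- The arm moves only by the shell command python3 -m inch 'ROWS' [FORCE]. ROWS is JSON, a list of rows, each a list of 7 numbers: the shift along the tool's x, y, z in cm, then the turn, a rotation vector about the tool's x, y, z in degrees, then the finger opening in cm, from 0 to 8.54. In form: [[dx, dy, dz, rx, ry, rz, hand], ...]. A call has 1 to 5 rows; each row shifts and turns the commanded pose from where the row before left it, along the tool's axes as they then stand; what a row does not reach is not made up. A row lasts 1/10 s, in which the tool goes at most 50 mm and 8.59 degrees, less where a joint would pass 70% of its speed; a pose out of reach is approached as far as the arm can. A call with a gripper value outside its range is refused whole. The fingers move at their own pace and stop on an object; FORCE is the grip in N (left out, the last holds). Time passes only in rows, so rows that do not move let the fingers close. It gives the time, the measured TCP pose, the force and the opening at its end, in the units of the state.
- get_state(): the state, without advancing time (a new reading comes with each control period).
- vision.read_camera(name): name is "scene" or "side" or "wrist"; returns a dict with "pixels" (400x640x3 uint8, red, green, blue), "depth" (400x640 float32, m along the optical axis (not along the pixel's ray), 0 where there is no reading), "mtx" (3x3 intrinsics, pixels), "T" (4x4, takes a point from camera to world coordinates); the wrist camera has in their place "tool_from_camera" (4x4, takes a point from camera to tool coordinates, whose origin is the TCP and whose axes are the flange's). Camera axes: x right, y up, looking along -z (the intrinsics and any distortion apply to the point x, -y, -z); pixel columns grow to the right and rows downward; lengths in m; the calibration is good to about 2 mm. A picture is of the moment at which its call begins: read the wrist's pose just before it.
- workorder.hand_in(): hands the job in, once; it reports no verdict.
Trained networks look in a picture, given as the dict that the camera call returned (one of the last four; its "shot" number tells which), for a name from the list of things; names that differ only in an ending like _2 or _b are one class to them, and where a whole thing is asked for, a point or a joint stands for the part that bears it (a point fixed in the world has none). Each returns a list of dicts, best first, with "confidence" (0 to 1); they miss things now and then, are a little off and sometimes report something else, mostly with a low value. They report only what shows in the picture. A call takes as long as a camera call.
- silhouettes(picture, label): "mask" (400x640 bool, what is visible of it) and "location" ([column, row] in pixels, amid what is visible of it).
- tip_of(picture, label): "location" ([column, row] in pixels: a listed point, or the origin of a listed thing).
The state is a dict: "clock": time; "joint_pos": joint angles; "qvel": joint speeds; "tau": joint torques, N m; "tcp_pos": TCP position; "orientation": TCP orientation; "wrist_force": force on the tool from outside, world axes, zero at the start; "ft_torque": the same for the moment, N m; "finger_gap": finger opening in m.
Only numpy, scipy, OpenCV 4.12 (cv2) and the standard library are available. Lean on these libraries where they do the work, as an engineer would, in place of code of your own. Each camera call takes 0.05 s, during which the arm holds its last target.

## Working session

There is one attempt and no reset: what is moved stays moved. The work goes in short steps, Python scripts to look and compute and a shell command to move; the robot and the scene stay as the last step left them, time stands still between calls to the robot, and variables do not carry over. Pictures are saved under pics/ and viewed, and the job is handed in when it is done.

```bash
ls; mkdir -p pics; cat > h.py <<'E'
import numpy as np, cv2
from workcell import get_state, vision, workorder, silhouettes, tip_of
def w(pic,u,v,d=None,z=None,T=None):
    K=pic["mtx"]; T=pic["T"] if T is None else T
    r=np.array([(u-K[0,2])/K[0,0],-(v-K[1,2])/K[1,1],-1.0])
    if d is not None: return (T@np.append(r*d,1))[:3]
    o=T[:3,3]; dr=T[:3,:3]@r
    return o+dr*(z-o[2])/dr[2]
def save(pic,n): cv2.imwrite("pics/"+n,pic["pixels"][:,:,::-1])
E
python3 - <<'E'
from h import *
np.set_printoptions(precision=4,suppress=True)
s=get_state(); print(s)
for c in ["scene","side"]:
    p=vision.read_camera(c); save(p,c+"0.png"); print(c,p["mtx"],p["T"],[k for k in p])
    for l,z in [("knob",.272),("lever_pin",.156),("lever_axis",.149),("gauge",0),("foot",.09),("heatsink",.0)]:
        for r in tip_of(p,l)[:2]:
            u,v=r["location"]; print(l,r, w(p,u,v,z=z), p["depth"][int(v),int(u)])
E
```

```text
pics
{'clock': 0.0, 'joint_pos': array([-0.1396,  0.314 ,  0.045 ,  1.3036, -0.    ,  1.4312]), 'qvel': array([-0.0001, -0.0012, -0.0016,  0.0008, -0.0015, -0.0007]), 'tau': array([ -0.0029, -48.0629,  29.8531,   0.0195,  -0.0004,  -0.    ]), 'tcp_pos': array([0.5745, 0.0001, 0.2304]), 'orientation': array([-0.0007,  0.7071,  0.7071, -0.0006]), 'wrist_force': array([ 0.6012, -0.7449, -0.258 ]), 'ft_torque': array([-0.0316, -0.0352,  0.0073]), 'finger_gap': 0.08545978201950671}
scene [[399.6723   0.     317.7343]
 [  0.     399.6723 199.5139]
 [  0.       0.       1.    ]] [[-0.348  -0.4815  0.8044  1.0574]
 [ 0.9372 -0.1562  0.3119  0.2229]
 [-0.0245  0.8624  0.5056  0.5162]
 [ 0.      0.      0.      1.    ]] ['pixels', 'depth', 'mtx', 'T', 'shot']
knob {'location': [313.2, 178.3], 'confidence': 0.62} [0.6185 0.0471 0.272 ] 0.5366457
lever_pin {'location': [291.8, 215.0], 'confidence': 0.61} [ 0.5459 -0.0229  0.156 ] 0.6619633
lever_axis {'location': [305.2, 240.1], 'confidence': 0.97} [0.5959 0.0211 0.149 ] 0.6104191
gauge {'location': [317.2, 318.4], 'confidence': 0.57} [0.6099 0.0422 0.    ] 0.6254966
heatsink {'location': [318.7, 310.6], 'confidence': 0.89} [0.5925 0.0385 0.    ] 0.62335956
side [[429.485    0.     312.1881]
 [  0.     429.485  200.6545]
 [  0.       0.       1.    ]] [[-0.9929  0.0775 -0.0903  0.4945]
 [-0.1176 -0.7556  0.6444  0.4301]
 [-0.0183  0.6505  0.7593  0.6777]
 [ 0.      0.      0.      1.    ]] ['pixels', 'depth', 'mtx', 'T', 'shot']
knob {'location': [276.6, 173.9], 'confidence': 0.71} [0.5948 0.0445 0.272 ] 0.5606047
lever_pin {'location': [319.9, 201.2], 'confidence': 0.62} [ 0.5441 -0.0128  0.156 ] 0.6896485
gauge {'location': [285.7, 276.3], 'confidence': 0.67} [0.6016 0.0387 0.    ] 0.71794987
heatsink {'location': [287.5, 213.9], 'confidence': 0.66} [ 0.6207 -0.1048  0.    ] 0.6724593
heatsink {'location': [284.6, 272.0], 'confidence': 0.57} [0.605 0.03  0.   ] 0.7098845
```

View pics/scene0.png

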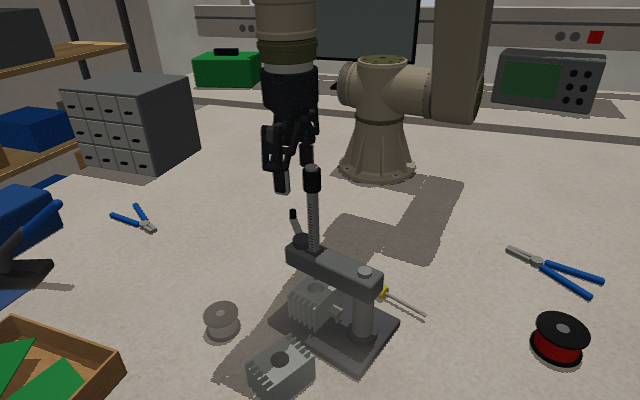

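View pics/side0.png

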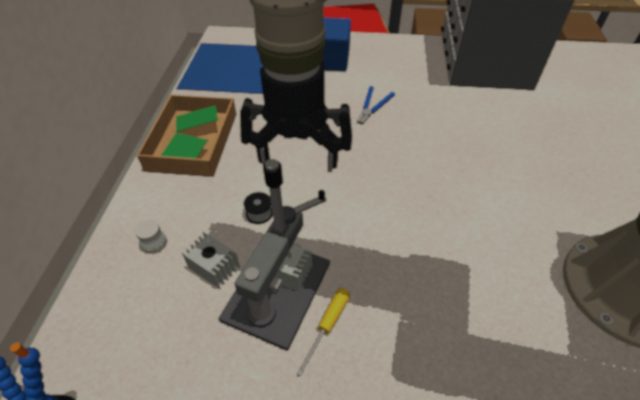

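```bash
cat > tri.py <<'E'
from h import *
np.set_printoptions(precision=4,suppress=True)
def ray(p,uv):
    a=w(p,*uv,d=1.0); o=p["T"][:3,3]; d=a-o; return o,d/np.linalg.norm(d)
def tri(r1,r2):
    A=np.zeros((3,3));b=np.zeros(3)
    for o,d in (r1,r2):
        P=np.eye(3)-np.outer(d,d);A+=P;b+=P@o
    x=np.linalg.solve(A,b); return x,[np.linalg.norm((np.eye(3)-np.outer(d,d))@(x-o)) for o,d in (r1,r2)]
E
python3 - <<'E'
from tri import *
P={c:vision.read_camera(c) for c in ["scene","side"]}
T={c:{} for c in P}
for c in P:
    for l in ["knob","lever_pin","lever_axis","gauge"]:
        r=tip_of(P[c],l)
        if r: T[c][l]=r[0]["location"]
print(T)
for l in T["scene"]:
    if l in T["side"]: print(l,tri(ray(P["scene"],T["scene"][l]),ray(P["side"],T["side"][l])))
# points of head top from depth in both cams
for c in P:
    p=P[c]; V,U=np.mgrid[0:400,0:640]; d=p["depth"]; K=p["mtx"]
    X=np.stack([(U-K[0,2])/K[0,0]*d,-(V-K[1,2])/K[1,1]*d,-d,np.ones_like(d)],-1)@p["T"].T
    X=X[...,:3]
    m=(d>0)&(abs(X[...,2]-.140)<.004)&(abs(X[...,0]-.62)<.15)&(abs(X[...,1]-.08)<.16)
    m8=m.astype(np.uint8); n,lab,st,cen=cv2.connectedComponentsWithStats(m8)
    i=1+np.argmax(st[1:,4]); pts=X[lab==i][:,:2]; 
    print(c,st[i],cv2.minAreaRect((pts*1000).astype(np.float32)))
    ms=silhouettes(p,"knob"); 
    for r in ms[:1]:
        mm=r["mask"]&(d>0); q=X[mm]; print("knobmask",mm.sum(),r["confidence"],r["location"],q.min(0),q.max(0),np.median(q,0))
        vis=p["pixels"].copy(); vis[r["mask"]]=[255,0,0]; cv2.imwrite("pics/m_%s.png"%c,vis[:,:,::-1])
        v,u=np.array(r["location"])[::-1].astype(int)
    bx=(abs(X[...,0]-.605)<.04)&(abs(X[...,1]-.045)<.04)&(X[...,2]>.2)&(d>0)
    cv2.imwrite("pics/z_%s.png"%c,cv2.resize(p["pixels"][130:330,200:420,::-1],(770,700)[:2] if 0 else (660,600),interpolation=cv2.INTER_CUBIC))
E
```

```text
{'scene': {'knob': [312.0, 179.2], 'lever_pin': [292.5, 214.7], 'lever_axis': [304.8, 240.3], 'gauge': [317.0, 313.9]}, 'side': {'knob': [273.1, 172.6], 'lever_pin': [322.6, 198.4], 'lever_axis': [287.1, 215.7], 'gauge': [285.7, 272.8]}}
knob (array([0.602 , 0.037 , 0.2628]), [np.float64(0.0023201016595385104), np.float64(0.0023201016595384397)])
lever_pin (array([ 0.5407, -0.0234,  0.1525]), [np.float64(0.0009523070382935367), np.float64(0.0009523070382935858)])
lever_axis (array([0.5933, 0.0179, 0.1477]), [np.float64(0.001941747279601179), np.float64(0.0019417472796012488)])
gauge (array([0.6024, 0.0369, 0.004 ]), [np.float64(0.0027622984348467773), np.float64(0.0027622984348467695)])
scene [ 285  242   99   47 1479] ((615.0100708007812, 70.05838775634766), (157.16006469726562, 39.845638275146484), 73.23696899414062)
knobmask 1152 0.67 [314.5, 199.4] [ 0.2096 -0.1414 -0.001 ] [0.6187 0.052  0.2833] [0.61   0.0414 0.2316]
side [ 234  212   69   82 1734] ((611.12353515625, 70.01172637939453), (155.55360412597656, 40.000877380371094), 73.13593292236328)
knobmask 991 0.73 [276.1, 187.1] [ 0.5886 -0.2592 -0.0007] [0.6933 0.0509 0.2852] [0.6    0.0423 0.25  ]
```

```bash
ls pics
```

```text
m_scene.png
m_side.png
scene0.png
side0.png
z_scene.png
z_side.png
```

```bash
python3 -m inch '[[0,0,-2,0,0,0,8.5],[0,0,-2,0,0,0,8.5],[0,0,-2,0,0,0,8.5],[0,0,-2,0,0,0,8.5],[0,0,-1,0,0,0,8.5]]'
python3 -m inch '[[1,0.8,0,0,0,0,8.5],[1,0.7,0,0,0,0,8.5],[1,0.7,0,0,0,0,8.5],[0.8,0.7,0,0,0,0,8.5],[0,0,0,0,0,0,8.5]]'
python3 - <<'E'
from tri import *
from scipy.spatial.transform import Rotation as R
s=get_state(); p=vision.read_camera("wrist"); save(p,"w1.png")
q=s["orientation"]; M=np.eye(4); M[:3,:3]=R.from_quat([q[1],q[2],q[3],q[0]]).as_matrix(); M[:3,3]=s["tcp_pos"]
print(s["tcp_pos"],s["wrist_force"],p["tool_from_camera"])
T=M@p["tool_from_camera"]
for l,z in [("knob",.272),("lever_pin",.156),("lever_axis",.149)]:
    for r in tip_of(p,l)[:2]: u,v=r["location"];print(l,r,w(p,u,v,z=z,T=T),p["depth"][int(v),int(u)],w(p,u,v,d=float(p["depth"][int(v),int(u)]),T=T))
E
```

```text
clock: 1.8
tcp_pos: [0.5756, -0.0001, 0.3232]
orientation: [0.001, 0.707, 0.707, 0.001]
wrist_force: [-0.6, 1.2, 0.3]
finger_gap: 0.0852
clock: 2.3
tcp_pos: [0.6047, 0.0395, 0.3199]
orientation: [-0.001, 0.706, 0.708, -0.0]
wrist_force: [0.1, 0.5, 0.6]
finger_gap: 0.0849
[0.6047 0.0395 0.3199] [0.0902 0.5383 0.5853] [[-0.0005  0.9444  0.3287  0.0852]
 [ 1.      0.0005  0.0001 -0.0007]
 [-0.      0.3287 -0.9444 -0.1425]
 [ 0.      0.      0.      1.    ]]
knob {'location': [319.2, 219.4], 'confidence': 0.91} [0.6045 0.0407 0.272 ] 0.19544515 [0.6045 0.0456 0.283 ]
lever_pin {'location': [263.9, 226.7], 'confidence': 0.77} [ 0.5452 -0.0191  0.156 ] 0.33336553 [ 0.5458 -0.0177  0.1591]
lever_axis {'location': [308.1, 193.7], 'confidence': 0.88} [0.5929 0.0161 0.149 ] 0.32521307 [0.5931 0.0183 0.1552]
```

View pics/w1.png

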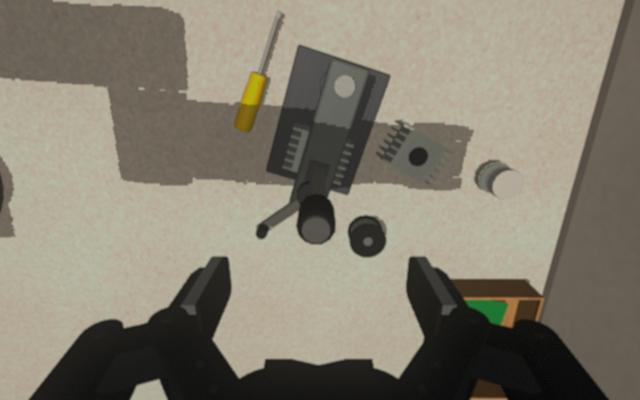

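```bash
python3 - <<'E'
from tri import *
from scipy.spatial.transform import Rotation as R
s=get_state(); p=vision.read_camera("wrist")
q=s["orientation"]; M=np.eye(4); M[:3,:3]=R.from_quat([q[1],q[2],q[3],q[0]]).as_matrix(); M[:3,3]=s["tcp_pos"]
T=M@p["tool_from_camera"]; d=p["depth"];V,U=np.mgrid[0:400,0:640]; K=p["mtx"]
X=(np.stack([(U-K[0,2])/K[0,0]*d,-(V-K[1,2])/K[1,1]*d,-d,np.ones_like(d)],-1)@T.T)[...,:3]
def rep(n,zlo,zhi,c,r):
    m=(d>0)&(X[...,2]>zlo)&(X[...,2]<zhi)&(np.hypot(X[...,0]-c[0],X[...,1]-c[1])<r)
    q=X[m]; print(n,m.sum(),q.min(0),q.max(0),np.median(q,0),cv2.minEnclosingCircle((q[:,:2]*1000).astype(np.float32)))
print(X[231,316],X[231,262])
z=X[231,316,2]
rep("knobtop",z-.003,z+.003,(.604,.04),.03)
rep("pintop",.160,.172,(.545,-.018),.025)
m=(d>0)&(abs(X[...,2]-.14)<.004)&(abs(X[...,0]-.62)<.15)&(abs(X[...,1]-.08)<.16)
n,lab,st,cen=cv2.connectedComponentsWithStats(m.astype(np.uint8)); i=1+np.argmax(st[1:,4])
print(cv2.minAreaRect((X[lab==i][:,:2]*1000).astype(np.float32)))
E
```

```text
[0.6016 0.0353 0.2831] [ 0.5441 -0.021   0.1671]
knobtop 672 [0.5914 0.0268 0.2801] [0.6138 0.0501 0.2854] [0.6023 0.0389 0.2833] ((602.2849731445312, 38.34959411621094), 11.838027000427246)
pintop 122 [ 0.5381 -0.0285  0.1603] [ 0.55   -0.0166  0.1686] [ 0.5441 -0.0207  0.1669] ((543.71435546875, -22.43828582763672), 6.393463134765625)
((612.4424438476562, 70.853271484375), (154.6015167236328, 39.88245391845703), 73.06407928466797)
```

```bash
python3 -m inch '[[-0.1,-0.24,1.5,0,0,0,8.5],[0,0,1.5,0,0,0,8],[0,0,1.5,0,0,0,7],[0,0,1.5,0,0,0,6],[0,0,1.2,0,0,0,5]]' 20
python3 -m inch '[[0,0,0,0,0,0,4],[0,0,0,0,0,0,3.5],[0,0,0,0,0,0,3.5],[0,0,0,0,0,0,3.5]]'
python3 - <<'E'
from h import *
print(get_state()["tcp_pos"])
for c in ["side","wrist"]: p=vision.read_camera(c); save(p,c+"2.png")
E
```

```text
clock: 3.05
tcp_pos: [0.6012, 0.0366, 0.2486]
orientation: [-0.0, 0.707, 0.707, -0.0]
wrist_force: [0.9, -0.0, -0.4]
finger_gap: 0.0499
clock: 3.45
tcp_pos: [0.6021, 0.037, 0.2503]
orientation: [0.001, 0.707, 0.707, 0.001]
wrist_force: [0.2, 0.1, -0.1]
finger_gap: 0.0349
[0.60211656 0.03695257 0.25028458]
```

View pics/side2.png

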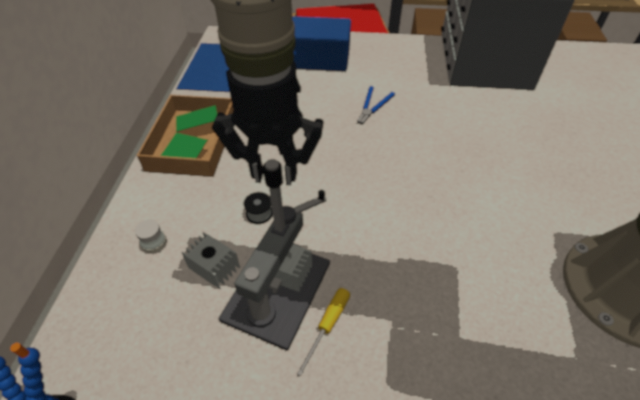

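View pics/wrist2.png

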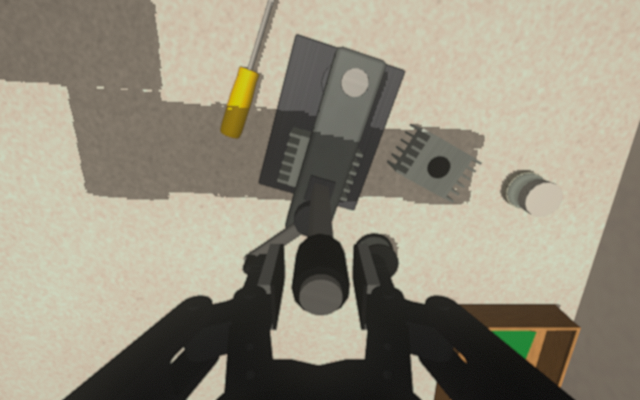

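```bash
python3 -m inch '[[0.1,0,0,0,0,0,3],[0,0,0,0,0,0,2.4],[0,0,0,0,0,0,2.0],[0,0,0,0,0,0,2.0],[0,0,0,0,0,0,2.0]]' 25
python3 -m inch '[[0,0,0,0,0,0,2.0],[0,0,0,0,0,0,2.0],[0,0,0,0,0,0,2.0]]'
```

```text
clock: 4.05
tcp_pos: [0.6028, 0.0381, 0.2499]
orientation: [0.001, 0.707, 0.707, 0.001]
wrist_force: [5.2, 1.4, 1.2]
finger_gap: 0.0254
clock: 4.35
tcp_pos: [0.6028, 0.0381, 0.2498]
orientation: [0.001, 0.707, 0.707, 0.001]
wrist_force: [6.1, 0.4, 0.5]
finger_gap: 0.0252
```

```bash
python3 -m inch '[[0,0.08,0.2,0,0,0,2],[0,0,0.3,0,0,0,2],[0,0,0.3,0,0,0,2],[0,0,0.3,0,0,0,2],[0,0,0.3,0,0,0,2]]'
python3 -m inch '[[0,0,0.3,0,0,0,2],[0,0,0.3,0,0,0,2],[0,0,0.3,0,0,0,2],[0,0,0.2,0,0,0,2],[0,0,0.2,0,0,0,2]]'
python3 -m inch '[[0,0,0,0,0,0,2],[0,0,0,0,0,0,2],[0,0,0,0,0,0,2]]'
python3 - <<'E'
from h import *
for i in range(6): print(get_state()["wrist_force"],get_state()["tcp_pos"]); p=vision.read_camera("side")
save(p,"side3.png"); 
E
```

```text
clock: 4.85
tcp_pos: [0.6028, 0.0381, 0.2352]
orientation: [0.0, 0.707, 0.707, 0.0]
wrist_force: [5.3, 1.1, 2.5]
finger_gap: 0.025
clock: 5.35
tcp_pos: [0.6028, 0.0381, 0.2222]
orientation: [0.0, 0.707, 0.707, 0.0]
wrist_force: [4.6, 1.8, 2.8]
finger_gap: 0.0252
clock: 5.65
tcp_pos: [0.6028, 0.0381, 0.2218]
orientation: [0.0, 0.707, 0.707, 0.0]
wrist_force: [4.8, 2.0, 2.1]
finger_gap: 0.0253
[4.75019731 2.01210763 2.09449118] [0.60277673 0.03808407 0.22183068]
[5.41112637 2.13406416 0.38319635] [0.60279286 0.03809618 0.22184562]
[5.62036953 2.10002925 0.42849262] [0.60277601 0.03807332 0.22184211]
[6.21354508 2.69573845 1.01453616] [0.6028153  0.03807294 0.22185957]
[5.35502116 2.12007991 0.59753363] [0.60278183 0.03807048 0.22183052]
[5.27342933 1.1898345  0.49882046] [0.60278421 0.03808226 0.22184514]
```

View pics/side3.png

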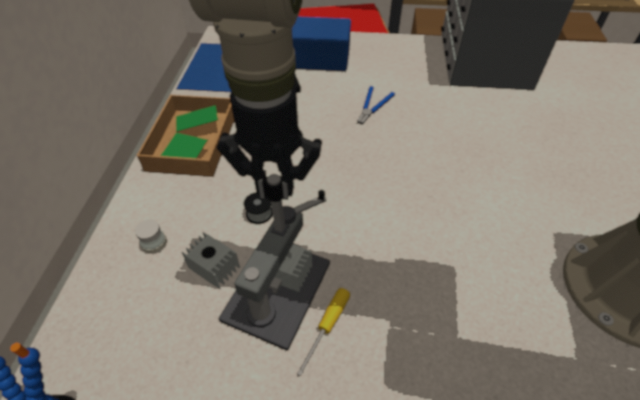

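```bash
python3 -m inch '[[0,0,0.1,0,0,0,2],[0,0,0.1,0,0,0,2],[0,0,0.1,0,0,0,2],[0,0,0.1,0,0,0,2],[0,0,0.1,0,0,0,2]]' | egrep 'tcp|wrist'
python3 -m inch '[[0,0,0.05,0,0,0,2],[0,0,0.05,0,0,0,2],[0,0,0.05,0,0,0,2],[0,0,0.05,0,0,0,2]]'| egrep 'tcp|wrist'
```

```text
tcp_pos: [0.6028, 0.0381, 0.2172]
wrist_force: [5.6, 1.0, 2.2]
tcp_pos: [0.6028, 0.0381, 0.2153]
wrist_force: [4.5, 1.6, 3.2]
```

```bash
python3 -m inch '[[0,0,0.05,0,0,0,2],[0,0,0.05,0,0,0,2],[0,0,0.05,0,0,0,2],[0,0,0.05,0,0,0,2]]'| egrep 'tcp|wrist'
```

```text
tcp_pos: [0.6028, 0.0381, 0.2133]
wrist_force: [4.9, 1.9, 2.6]
```

```bash
python3 -m inch '[[0,0,0.05,0,0,0,2],[0,0,0.05,0,0,0,2],[0,0,0.05,0,0,0,2]]'| egrep 'tcp|wrist'
```

```text
tcp_pos: [0.6028, 0.0381, 0.2118]
wrist_force: [5.3, 1.3, 2.1]
```

```bash
python3 -m inch '[[0,0,0.05,0,0,0,2],[0,0,0.05,0,0,0,2],[0,0,0.05,0,0,0,2]]'| egrep 'tcp|wrist'
```

```text
tcp_pos: [0.6028, 0.0381, 0.2106]
wrist_force: [4.7, 2.1, 4.8]
```

```bash
python3 -m inch '[[0,0,0.05,0,0,0,2],[0,0,0.05,0,0,0,2]]'| egrep 'tcp|wrist'
```

```text
tcp_pos: [0.6028, 0.0381, 0.2098]
wrist_force: [5.1, 2.6, 6.3]
```

```bash
python3 -m inch '[[0,0,0,0,0,0,2],[0,0,0,0,0,0,2],[0,0,0,0,0,0,2]]'| egrep 'tcp|wrist'
python3 - <<'E'
from h import *
print(np.mean([get_state()["wrist_force"] for i in range(4) if vision.read_camera("side") is not None],0))
E
```

```text
tcp_pos: [0.6028, 0.0381, 0.2098]
wrist_force: [5.1, 2.8, 5.1]
[4.26878033 1.80769092 4.69785601]
```

```bash
python3 -m inch '[[0,0,0,0,0,0,2.7],[0,0,0,0,0,0,3.5],[0,0,0,0,0,0,4.5],[0,0,0,0,0,0,5],[0,0,0,0,0,0,5]]'
python3 -m inch '[[0,0,-1,0,0,0,5],[0,0,-2,0,0,0,5],[0,0,-2,0,0,0,5],[0,0,-2,0,0,0,5],[0,0,-2,0,0,0,5]]'
cat > look.py <<'E'
from tri import *
import sys
from scipy.spatial.transform import Rotation as R
def look(tag):
    s=get_state(); p=vision.read_camera("wrist"); save(p,tag+".png")
    q=s["orientation"]; M=np.eye(4); M[:3,:3]=R.from_quat([q[1],q[2],q[3],q[0]]).as_matrix(); M[:3,3]=s["tcp_pos"]
    T=M@p["tool_from_camera"]; d=p["depth"];V,U=np.mgrid[0:400,0:640]; K=p["mtx"]
    X=(np.stack([(U-K[0,2])/K[0,0]*d,-(V-K[1,2])/K[1,1]*d,-d,np.ones_like(d)],-1)@T.T)[...,:3]
    print("tcp",s["tcp_pos"],"F",s["wrist_force"],"t",s["clock"],"j",s["joint_pos"])
    def rep(n,zlo,zhi,c,r):
        m=(d>0)&(X[...,2]>zlo)&(X[...,2]<zhi)&(np.hypot(X[...,0]-c[0],X[...,1]-c[1])<r)
        if m.sum()<5: print(n,"none");return
        q=X[m]; print(n,m.sum(),"med",np.median(q,0),"circ",cv2.minEnclosingCircle((q[:,:2]*1000).astype(np.float32)))
    return p,T,X,rep
E
python3 - <<'E'
from look import *
p,T,X,rep=look("w4")
rep("knobtop",.235,.256,(.603,.038),.025)
for r in tip_of(p,"lever_pin")[:1]:
    u,v=r["location"]; c=w(p,u,v,z=.156,T=T); print(r,c); rep("pin",.160,.172,c,.02)
E
```

```text
clock: 9.05
tcp_pos: [0.6017, 0.0379, 0.2087]
orientation: [-0.001, 0.707, 0.707, -0.001]
wrist_force: [-0.0, 0.2, -0.8]
finger_gap: 0.0502
clock: 9.55
tcp_pos: [0.6023, 0.0379, 0.301]
orientation: [0.0, 0.707, 0.707, 0.0]
wrist_force: [-0.4, -0.2, 0.1]
finger_gap: 0.0499
tcp [0.6023 0.0379 0.301 ] F [-0.3604 -0.2275  0.1235] t 9.55 j [-0.07    0.3656  0.2894  1.4939 -0.0001  1.5008]
knobtop 969 med [0.6021 0.0404 0.2421] circ ((602.2649536132812, 38.17192077636719), 12.925982475280762)
{'location': [261.4, 236.0], 'confidence': 0.79} [ 0.5436 -0.0222  0.156 ]
pin 132 med [ 0.5441 -0.0209  0.1665] circ ((543.8294067382812, -22.25370979309082), 6.069173812866211)
```

View pics/w4.png

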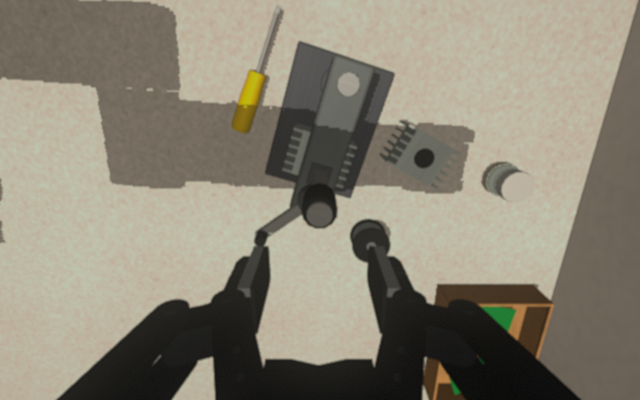

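```bash
python3 -m inch '[[-1.2,-1.2,0,0,0,0,4],[-1.2,-1.2,0,0,0,0,4],[-1.2,-1.2,0,0,0,0,4],[-1.2,-1.2,0,0,0,0,4],[-1.14,-1.03,0,0,0,0,4]]'
python3 -m inch '[[0,0,0,0,0,7.8,4],[0,0,0,0,0,7.8,4],[0,0,0,0,0,7.8,4],[0,0,0,0,0,7.8,4],[0,0,0,0,0,7.8,4]]'
python3 -m inch '[[0,0,0,0,0,7.5,4],[0,0,0,0,0,7.5,4],[0,0,0,0,0,0,4],[0,0,0,0,0,0,4]]'
python3 - <<'E'
from look import *
p,T,X,rep=look("w5")
r=T[:3,:3]; s=get_state(); q=s["orientation"]; M=R.from_quat([q[1],q[2],q[3],q[0]]).as_matrix(); print(M)
rep("knobtop",.235,.256,(.603,.038),.025)
rep("pin",.160,.172,(.544,-.0215),.02)
E
```

```text
clock: 10.15
tcp_pos: [0.5431, -0.0219, 0.2987]
orientation: [-0.0, 0.707, 0.707, -0.0]
wrist_force: [0.1, -0.7, 0.5]
finger_gap: 0.0401
clock: 10.65
tcp_pos: [0.5438, -0.0216, 0.2989]
orientation: [-0.0, 0.904, 0.428, -0.0]
wrist_force: [-0.9, -1.3, -0.2]
finger_gap: 0.0404
clock: 11.05
tcp_pos: [0.5439, -0.0215, 0.2991]
orientation: [-0.0, 0.951, 0.31, -0.0]
wrist_force: [0.6, 0.2, 0.1]
finger_gap: 0.0396
tcp [ 0.5439 -0.0215  0.2991] F [0.6049 0.237  0.1358] t 11.05 j [-0.187   0.2442  0.1176  1.4445 -0.      2.3233]
[[ 0.8075  0.5899 -0.0001]
 [ 0.5899 -0.8075  0.    ]
 [-0.0001 -0.0001 -1.    ]]
knobtop 1393 med [0.6026 0.0378 0.2421] circ ((602.1080322265625, 37.9573860168457), 12.98001766204834)
pin 144 med [ 0.5441 -0.0222  0.1669] circ ((543.4556884765625, -22.680973052978516), 6.0284013748168945)
```

View pics/w5.png

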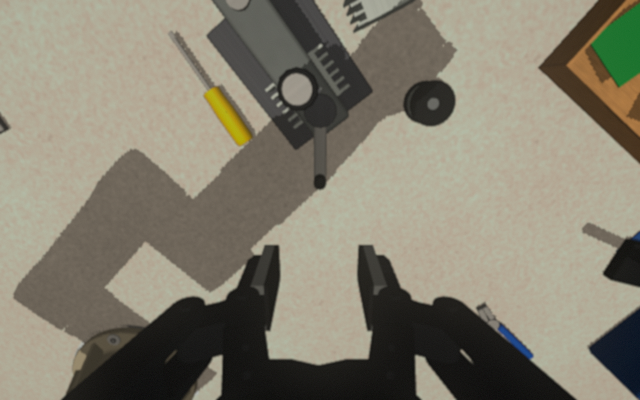

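```bash
python3 -m inch '[[0,0,2,0,0,0,4],[0,0,3,0,0,0,4],[0,0,3,0,0,0,4],[0,0,2,0,0,0,4],[0,0,1,0,0,0,4]]'
python3 -m inch '[[0,0,1,0,0,0,4],[0,0,1,0,0,0,4],[0,0,1,0,0,0,4],[0,0,0.9,0,0,0,4],[0,0,0,0,0,0,4]]'
python3 - <<'E'
from look import *
p,T,X,rep=look("w6")
q=vision.read_camera("side"); save(q,"side6.png")
E
```

```text
clock: 11.6
tcp_pos: [0.5429, -0.0212, 0.1872]
orientation: [-0.001, 0.951, 0.31, -0.001]
wrist_force: [-0.1, 0.0, -1.4]
finger_gap: 0.0401
clock: 12.1
tcp_pos: [0.5434, -0.0213, 0.1491]
orientation: [-0.0, 0.951, 0.309, -0.001]
wrist_force: [-0.1, -0.9, 0.1]
finger_gap: 0.0401
tcp [ 0.5434 -0.0213  0.1491] F [-0.0686 -0.9384  0.0864] t 12.1 j [-0.1868  0.2932 -0.1868  1.0926 -0.      2.3263]
```

View pics/w6.png

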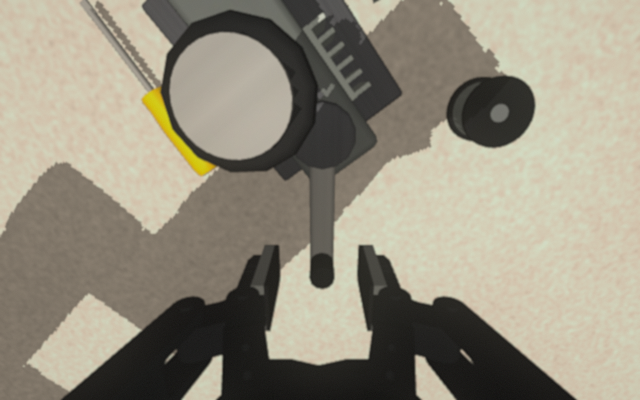

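View pics/side6.png

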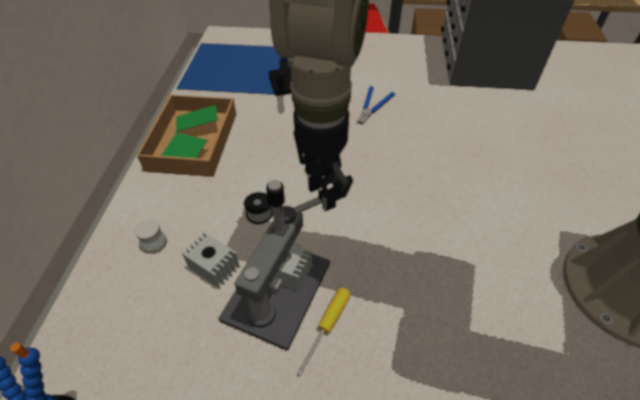

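```bash
python3 -m inch '[[0,0,0,0,0,0,2.5],[0,0,0,0,0,0,1.5],[0,0,0,0,0,0,0.8],[0,0,0,0,0,0,0.8],[0,0,0,0,0,0,0.8]]' 30
python3 -m inch '[[0,0,0,0,0,0,0.8],[0,0,0,0,0,0,0.8],[0,0,0,0,0,0,0.8]]'
```

```text
clock: 12.7
tcp_pos: [0.5445, -0.0216, 0.1509]
orientation: [0.0, 0.951, 0.309, 0.001]
wrist_force: [-0.3, -0.1, 2.5]
finger_gap: 0.0105
clock: 13.0
tcp_pos: [0.5445, -0.0216, 0.1508]
orientation: [0.0, 0.951, 0.309, 0.0]
wrist_force: [-0.3, -0.4, 4.4]
finger_gap: 0.0104
```

```bash
python3 -m inch '[[0.016,0.446,0,0,0,-4,0.8],[0.016,0.446,0,0,0,-4,0.8],[0.016,0.446,0,0,0,-4,0.8]]'
```

```text
clock: 13.3
tcp_pos: [0.553, -0.0313, 0.1507]
orientation: [-0.0, 0.913, 0.408, 0.0]
wrist_force: [-1.1, 0.1, 5.4]
finger_gap: 0.0107
```

```bash
python3 -m inch '[[0.016,0.446,0,0,0,-4,0.8],[0.016,0.446,0,0,0,-4,0.8],[0.016,0.446,0,0,0,-4,0.8],[0.016,0.446,0,0,0,-4,0.8],[0.016,0.446,0,0,0,-4,0.8]]'
python3 -m inch '[[0.016,0.446,0,0,0,-4,0.8],[0.016,0.446,0,0,0,-4,0.8]]'
python3 - <<'E'
from look import *
p,T,X,rep=look("w7")
rep("knobtop",.235,.256,(.603,.038),.025)
q=vision.read_camera("side"); save(q,"side7.png")
E
```

```text
clock: 13.8
tcp_pos: [0.5717, -0.0433, 0.1507]
orientation: [0.0, 0.828, 0.56, -0.0]
wrist_force: [-1.5, -1.3, 5.8]
finger_gap: 0.0105
clock: 14.0
tcp_pos: [0.5801, -0.0462, 0.1507]
orientation: [0.0, 0.787, 0.617, -0.0]
wrist_force: [-2.3, -0.7, 6.0]
finger_gap: 0.0103
tcp [ 0.5801 -0.0462  0.1507] F [-2.3225 -0.7034  6.0352] t 14.0 j [-0.217   0.3614 -0.0855  1.1243 -0.0007  1.5956]
knobtop 3822 med [0.5987 0.0313 0.2389] circ ((602.1610107421875, 37.99567413330078), 13.09996509552002)
```

View pics/w7.png

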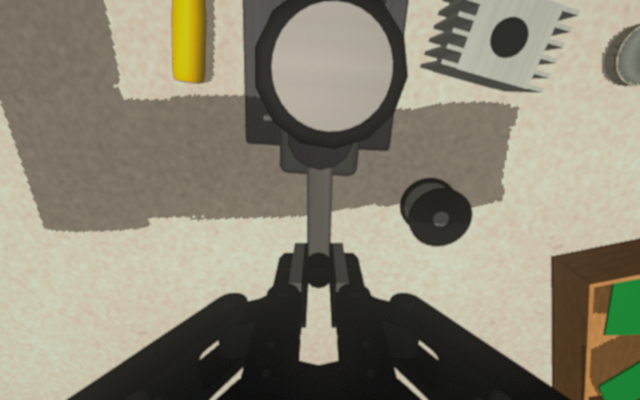

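```bash
python3 -m inch '[[0.016,0.446,0,0,0,-4,0.8],[0.016,0.446,0,0,0,-4,0.8],[0.016,0.446,0,0,0,-4,0.8],[0.016,0.446,0,0,0,-4,0.8],[0.016,0.446,0,0,0,-4,0.8]]' 50
python3 -m inch '[[0.016,0.446,0,0,0,-4,0.8],[0.016,0.446,0,0,0,-4,0.8]]'
```

```text
clock: 14.6
tcp_pos: [0.6016, -0.048, 0.151]
orientation: [-0.0, 0.668, 0.744, -0.001]
wrist_force: [-5.4, -2.2, 9.8]
finger_gap: 0.01
clock: 14.8
tcp_pos: [0.61, -0.0467, 0.1511]
orientation: [-0.0, 0.615, 0.789, -0.001]
wrist_force: [-5.7, -3.6, 8.5]
finger_gap: 0.0104
```

```bash
python3 -m inch '[[0.004,0.223,0,0,0,-2,0.8],[0.004,0.223,0,0,0,-2,0.8],[0.004,0.223,0,0,0,-2,0.8]]'
python3 -m inch '[[0.002,0.112,0,0,0,-1,0.8],[0.002,0.112,0,0,0,-1,0.8]]'
```

```text
clock: 15.1
tcp_pos: [0.6164, -0.0449, 0.1511]
orientation: [-0.0, 0.573, 0.819, -0.002]
wrist_force: [-7.2, -4.2, 8.4]
finger_gap: 0.0102
clock: 15.3
tcp_pos: [0.6185, -0.0441, 0.1511]
orientation: [-0.0, 0.559, 0.829, -0.002]
wrist_force: [-5.9, -4.0, 8.9]
finger_gap: 0.0099
```

```bash
python3 -m inch '[[0.002,0.112,0,0,0,-1,0.8],[0.002,0.112,0,0,0,-1,0.8]]'
```

```text
clock: 15.5
tcp_pos: [0.6207, -0.0433, 0.1511]
orientation: [-0.0, 0.545, 0.839, -0.001]
wrist_force: [-5.8, -4.1, 9.0]
finger_gap: 0.0101
```

```bash
python3 -m inch '[[0.002,0.112,0,0,0,-1,0.8],[0.002,0.112,0,0,0,-1,0.8]]'
```

```text
clock: 15.7
tcp_pos: [0.6219, -0.0428, 0.151]
orientation: [-0.001, 0.53, 0.848, -0.002]
wrist_force: [-10.0, -6.0, 10.7]
finger_gap: 0.0101
```

```bash
python3 -m inch '[[0.002,0.112,0,0,0,-1,0.8],[0,0,0,0,0,0,0.8]]'
```

```text
clock: 15.9
tcp_pos: [0.6219, -0.0427, 0.151]
orientation: [-0.001, 0.523, 0.852, -0.003]
wrist_force: [-11.0, -5.9, 12.9]
finger_gap: 0.0099
```

```bash
python3 -m inch '[[0,0.1,0,0,0,0,0.8],[0,0.1,0,0,0,0,0.8],[0,0,0,0,0,0,0.8]]'
```

```text
clock: 16.2
tcp_pos: [0.622, -0.0427, 0.1508]
orientation: [-0.002, 0.524, 0.852, -0.005]
wrist_force: [-15.3, -9.5, 14.4]
finger_gap: 0.0102
```

```bash
python3 -m inch '[[0,0,0,0,0,0,1.4],[0,0,0,0,0,0,2.2],[0,0,0,0,0,0,3],[0,0,0,0,0,0,3],[0,0,0,0,0,0,3]]'
python3 - <<'E'
from look import *
p,T,X,rep=look("w8")
E
```

```text
clock: 16.7
tcp_pos: [0.6268, -0.0394, 0.1499]
orientation: [-0.0, 0.522, 0.853, 0.0]
wrist_force: [0.8, 0.3, 0.2]
finger_gap: 0.0303
tcp [ 0.6268 -0.0394  0.1499] F [0.8431 0.3429 0.1752] t 16.7 j [-0.1907  0.4481  0.044   1.167   0.0003  0.9084]
```

View pics/w8.png

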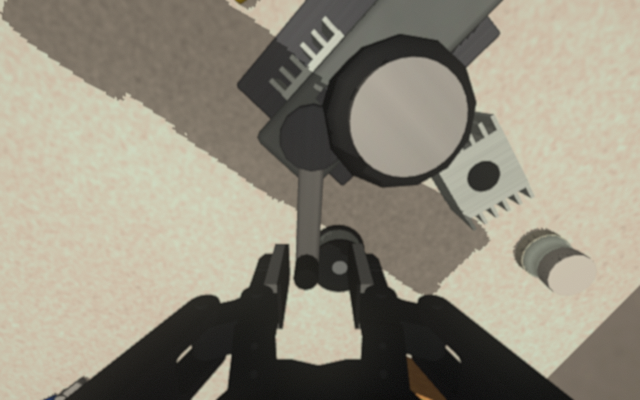

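```bash
python3 -m inch '[[0,-0.4,0,0,0,0,4],[0,0,-1,0,0,0,4],[0,0,-3,0,0,0,4],[0,0,-4,0,0,0,4],[0,0,-4,0,0,0,4]]'
python3 -m inch '[[0,0,-3,0,0,0,4],[0,0,0,0,0,0,4]]'
python3 - <<'E'
from look import *
p,T,X,rep=look("w9")
rep("knobtop",.235,.256,(.603,.038),.025)
rep("pin",.160,.172,(.622,-.043),.015)
for l,z in [("lever_axis",.149),("lever_pin",.156)]:
    for r in tip_of(p,l)[:1]: print(l,r,w(p,*r["location"],z=z,T=T))
for c in ["scene","side"]: q=vision.read_camera(c); save(q,c+"9.png")
E
```

```text
clock: 17.25
tcp_pos: [0.6226, -0.0415, 0.2721]
orientation: [-0.0, 0.523, 0.853, -0.0]
wrist_force: [1.4, -0.7, 0.3]
finger_gap: 0.0403
clock: 17.45
tcp_pos: [0.625, -0.0419, 0.3068]
orientation: [0.005, 0.522, 0.853, 0.002]
wrist_force: [0.3, 0.0, 0.2]
finger_gap: 0.0399
tcp [ 0.625  -0.0419  0.3068] F [0.2629 0.0006 0.1669] t 17.45 j [-0.195   0.4072  0.3647  1.5183  0.0001  0.9045]
knobtop 1292 med [0.6019 0.0381 0.2421] circ ((602.322509765625, 37.91139221191406), 12.81792163848877)
pin 139 med [ 0.6212 -0.0424  0.1667] circ ((621.60791015625, -43.30032730102539), 5.948244571685791)
lever_axis {'location': [316.8, 105.7], 'confidence': 0.59} [0.5942 0.0172 0.149 ]
lever_pin {'location': [313.8, 176.0], 'confidence': 0.55} [ 0.6212 -0.0426  0.156 ]
```

View pics/w9.png

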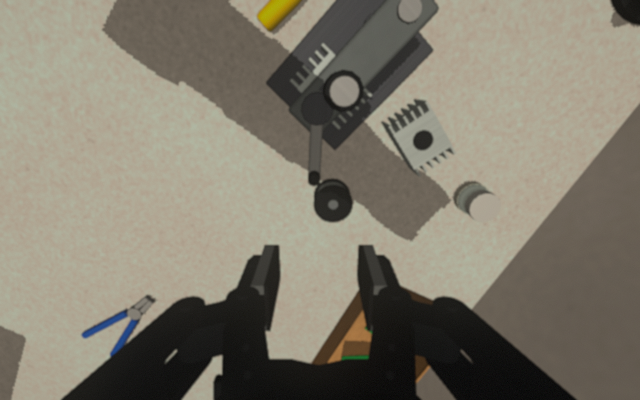

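View pics/scene9.png

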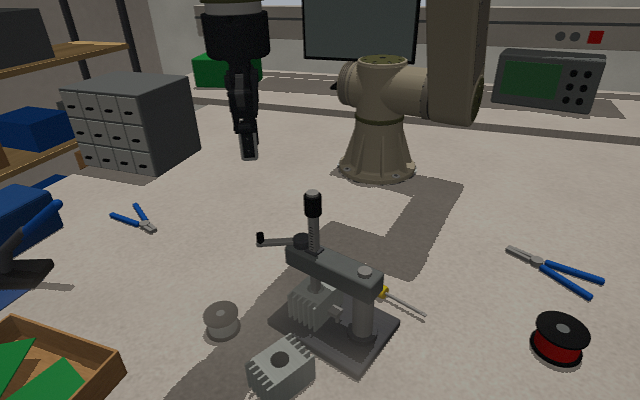

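```bash
python3 -c "
from workcell import *
print(workorder.hand_in())"
```

```text
the job is handed in; nothing more can be done
None
```

The foot is resting on the bottom of the bore, the lock lever is over at its stop, and the gripper has let go and is clear. The job was handed in at about 17.5 s; it reported no verdict.

- **Probe:** I gripped the knob and lowered the slide about 40 mm in small steps. At contact the force rose by about 4 N in all, roughly 2 N per mm as expected from the spring. That puts about 4 N on the foot, a proper touch. From the slide height, the bore is about 18–19 mm deep; I did not read the gauge itself.
- **Lock:** I gripped the lever pin and swung it about 78°, from its starting position of about 0.13 rad. It stopped moving at (0.622, −0.043) m, within 1 mm of where I calculated the stop, and pushing harder to about 18 N moved it no further.
- **After letting go:** the pin was still within 1 mm of that point. The knob top measured 0.242 m both before and after locking, so the slide had not moved.
- **The rest of the bench:** the final wrist and scene pictures show nothing else disturbed. No check failed. The first estimates of the knob's height from the two cameras disagreed by up to about 1 cm. I used the wrist camera's depth reading instead, which put the slide about 5 mm down at the start.

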